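# Load the shaker: each vessel into the holder that fits it

### The arm

A 6-joint arm with a two-finger parallel gripper is mounted at the origin on a cart in front of the work surface, level with it; the furniture and walls round the work are solid. World frame = base frame: x ahead of the robot, y to its left, z up, the work surface at z = 0. Lengths are in m, angles in rad, forces in N, time in s.
With the tool pointing down it reaches from about 0.325 to 0.9 m from the base axis. Payload 6.1 kg.
Tool frame: the origin (TCP) lies on the centre line of the jaws, within the pads' length; the fingertips stand 14 mm ahead of it and the grasp point (between the pads) lies 5 mm behind it; z points along the fingers, y is the line along which they close (so a half turn about z gives the same grasp; the last joint's range is limited). The gripper opens to 85 mm and grips with 20 to 120 N. Pads are 22 mm wide; open, the fingers measure 114 mm over their backs; the gripper's body (76 mm by 85 mm) begins 54 mm behind the grasp point. The pads swing forward as they close: fully open they stand 13 mm farther back than shut.
Start: joints at [-1.47, 0.22, 1.526, -0, 1.395, -0.126], TCP at [0.141, -0.609, 0.245] pointing down, gripper open.
Joint ranges: [-2.98, 2.98], [-0.91, 2.08], [0.09, 2.57], [-1.24, 4.39], [0.2, 2.65], [-2.68, 2.68]. Speed limits (rad/s): [2.57, 2.57, 3.01, 3.14, 3.14, 3.14].

### API

Orientations are given as a unit quaternion [x, y, z, w].
In Python, from bench import readout, optics, job gives the robot as it stands.
- The arm moves only by the tool jog_arm, never from a script. Its argument "increments" is text: rows parted by semicolons, each of 5 numbers parted by spaces: the shift along the world's x, y, z in m, then the turn about the world's z in degrees, then the finger opening in m, from 0 to 0.0854. In form: tx ty tz yaw jaw; .... A call has 1 to 20 rows; each row shifts and turns the commanded pose from where the row before left it; what a row does not reach is not made up. A row lasts 1/8 s, in which the tool goes at most 62.5 mm and 10.7 degrees, less where a joint would pass 70% of its speed; a pose out of reach is approached as far as the arm can. A call with a gripper value outside its range is refused whole. The fingers move at their own pace and stop on an object; "newtons" is the grip in N (left out, the last holds). Time passes only in rows, so rows that do not move let the fingers close. It gives the time, the measured TCP pose, the force, the opening and the grip force at its end, in the units of the state.
- readout.get_obs(): the state, without advancing time (a new reading comes with each control period).
- optics.snapshot(name): name is "scene" or "top" or "wrist"; returns a dict with "frame" (400x640x3 uint8, red, green, blue), "z_map" (400x640 float32, m along the optical axis (not along the pixel's ray), 0 where there is no reading), "fx", "fy", "cx", "cy" (pixels), "rvec" (rotation vector, rad) and "tvec" (3), from world to camera coordinates, as OpenCV has them. Camera axes: x right, y down, z forward; pixel columns grow to the right and rows downward; lengths in m; the calibration is good to about 2 mm. A picture is of the moment at which its call begins.
- job.sign_off(): hands the job in; it is judged then, once.
The state is a dict: "time_s": time; "q": joint angles; "joint_velocities": joint speeds; "effort": joint torques, N m; "ee_pos": TCP position; "ee_rot": TCP orientation; "contact_force": force on the tool from outside, world axes, zero at the start; "wrist_torque": the same for the moment, N m; "finger_gap": finger opening in m; "finger_force": force on a finger pad.
Only numpy, scipy, OpenCV 4.12 (cv2) and the standard library are available. Lean on these libraries where they do the work, as an engineer would, in place of code of your own. Each camera call takes 0.05 s, during which the arm holds its last target. There are 200 camera calls.

### The job

Load the orbital shaker for a run: stand each of the three empty conical flasks in the flask clamp of its own size on the shaker's platform, and the white straight-sided bottle in the tall wire cage. Set every vessel down upright on the floor of its holder without dropping it or tipping it over, let go of it, and leave the timer and the brown bottle next to the shaker where they stand.

Things in the scene. Friction and masses are not known exactly. Their poses are not given: they have to be found in the camera images.
- flask_large: Largest empty conical flask, clear plastic, white ribbed cap (fixed). Base 82 mm wide, height 146 mm; cap 44 mm wide, 24 mm high, at the top; below it 14 mm of bare neck 34 mm wide. About 110 g. Grip the cap from above. Origin: middle of the underside; z up. Stands on the worktop, right of the shaker.
- flask_medium: Middle-sized empty conical flask, clear plastic, white ribbed cap (fixed). Base 66 mm wide, height 118 mm; cap 37 mm wide, 22 mm high, at the top; below it 14 mm of bare neck 28 mm wide. About 70 g. Grip the cap from above. Origin: middle of the underside; z up. Stands on the worktop, right of the shaker.
- flask_small: Smallest empty conical flask, clear plastic, white ribbed cap (fixed). Base 50 mm wide, height 90 mm; cap 30 mm wide, 20 mm high, at the top; below it 14 mm of bare neck 22 mm wide. About 40 g. Grip the cap from above. Origin: middle of the underside; z up. Stands on the worktop, right of the shaker.
- white_bottle: White straight-sided bottle, white cap (fixed), label with a blue band. Body 50 mm wide up to 82 mm high, cap 32 mm wide from 82 to 100 mm. About 120 g. Grip the cap from above, finger tips at least 84 mm above its foot (shoulder below). Origin: middle of the underside; z up. Stands on the worktop, right of the shaker.
- clamp_large: Largest flask clamp, rigid: steel disc 96 mm wide, 2 mm thick, with four upright strips, 34 mm high, round a 90 mm circle; above that their tips flare out another 12 mm to 108 mm and guide the 82 mm flask in. Fixed on the shaker's platform (240 mm square, top at z = 55 mm), at any corner of a 116 mm square. Origin: middle of the disc's underside; vessels stand 2 mm above it.
- clamp_medium: Middle-sized flask clamp, rigid: steel disc 80 mm wide, 2 mm thick, with four upright strips, 30 mm high, round a 74 mm circle; above that their tips flare out another 12 mm to 92 mm and guide the 66 mm flask in. Fixed on the shaker's platform (240 mm square, top at z = 55 mm), at any corner of a 116 mm square. Origin: middle of the disc's underside; vessels stand 2 mm above it.
- clamp_small: Smallest flask clamp, rigid: steel disc 64 mm wide, 2 mm thick, with four upright strips, 24 mm high, round a 58 mm circle; above that their tips flare out another 12 mm to 76 mm and guide the 50 mm flask in. Fixed on the shaker's platform (240 mm square, top at z = 55 mm), at any corner of a 116 mm square. Origin: middle of the disc's underside; vessels stand 2 mm above it.
- bottle_cage: Tall wire cage for the bottle, rigid: steel disc 72 mm wide, 2 mm thick, four upright wires 56 mm high round a 60 mm circle, two hoops outside them; the top 11 mm of the wires flares to 78 mm. Fixed on the shaker's platform (240 mm square, top at z = 55 mm), at any corner of a 116 mm square. Origin: middle of the disc's underside; vessels stand 2 mm above it.
- lab_timer: Bystander, not to be moved: white and green countdown timer, 53 x 66 x 63 mm, beyond the vessels. Origin: middle of its underside.
- bottle_te: Bystander, not to be moved: brown bottle with a white cap, 50 mm wide, 105 mm high, left of the shaker. Origin: middle of its underside.
Things that resemble listed ones, but are neither listed nor needed, are in the scene too. What is shaped like the white_bottle but orange or purple is not meant. What is shaped like the flask_small but black or pink is not meant.

How it is judged:
At the end, for the whole second after the job is handed in: Each flask stands in the clamp of its size and the white bottle in the wire cage: axes within 10 mm of the holder's, foot less than 6 mm above the holder's origin (on its disc), upright within 0.06 rad, at rest; timer and brown bottle within 3 cm of their start (horizontal distance between flask_large and clamp_large below 0.01 m and z of flask_large in the frame of clamp_large below 0.006 m and angle between each of flask_large, flask_medium, flask_small, white_bottle's own z axis and vertical below 0.06 rad and linear speed of each of flask_large, flask_medium, flask_small, white_bottle below 0.02 m/s and horizontal distance between flask_medium and clamp_medium below 0.01 m and z of flask_medium in the frame of clamp_medium below 0.006 m and horizontal distance between flask_small and clamp_small below 0.01 m and z of flask_small in the frame of clamp_small below 0.006 m and horizontal distance between white_bottle and bottle_cage below 0.01 m and z of white_bottle in the frame of bottle_cage below 0.006 m and distance of each of lab_timer, bottle_te from where it was at the start of the episode below 0.03 m); the robot touches nothing.
It fails at once if a vessel is dropped or thrown: it moves faster than 0.6 m/s (a free fall of about 2 cm) without being held by the fingers ((contact force between the fingers and flask_large below 0.05 N and linear speed of flask_large above 0.6 m/s) or (contact force between the fingers and flask_medium below 0.05 N and linear speed of flask_medium above 0.6 m/s) or (contact force between the fingers and flask_small below 0.05 N and linear speed of flask_small above 0.6 m/s) or (contact force between the fingers and white_bottle below 0.05 N and linear speed of white_bottle above 0.6 m/s)).
It fails at once if a vessel is tipped over (more than 0.7 rad from upright) (angle between any of flask_large, flask_medium, flask_small, white_bottle's own z axis and vertical above 0.7 rad).
It fails at once if the timer or the brown bottle is pushed more than 3 cm or knocked over (distance of any of lab_timer, bottle_te from where it was at the start of the episode above 0.03 m or angle between any of bottle_te, lab_timer's own z axis and vertical above 0.5 rad).
It also fails if it takes over 106 s, if anything falls off the work surface, if the arm or the gripper's body presses on something with over 40 N, if the wrist force passes 120 N, or if a joint passes its speed limit or range.

## Working session

There is one attempt and no reset: what is moved stays moved. The work goes in short steps, Python scripts to look and compute and a tool call to move; the robot and the scene stay as the last step left them, time stands still between calls to the robot, and variables do not carry over. Pictures are saved under pics/ and viewed, at most 14 in all, crops included, and the job is handed in when it is done.

Besides the shell and the picture viewer there is one more tool, called after "Call:" by a JSON object that holds its "fn" and its "kwargs", one argument or row to a line. jog_arm: Moves the arm, as the interface text tells. Its arguments: {"type":"object","properties":{"increments":{"type":"string"},"newtons":{"type":"number"}},"required":["increments"]}

```bash
mkdir -p pics; cat > h.py <<'E'
import numpy as np, cv2
from bench import readout, optics, job
def snap(n):
    s=optics.snapshot(n); R=cv2.Rodrigues(np.array(s['rvec'],float))[0]; t=np.array(s['tvec'],float).ravel()
    z=s['z_map']; v,u=np.mgrid[:400,:640]
    P=np.stack([(u-s['cx'])/s['fx']*z,(v-s['cy'])/s['fy']*z,z],-1)
    s['W']=(P-t)@R; s['W'][z==0]=np.nan
    s['R']=R; s['t']=t
    return s
def save(f,im): cv2.imwrite('pics/'+f,im[...,::-1])
E
python3 - <<'E'
from h import *
for n in('top','scene'):
    s=snap(n); save(n+'.png',s['frame']); np.savez('/tmp/'+n,**{k:s[k] for k in('frame','W','R','t','fx','fy','cx','cy')}); print(n,-s['R'].T@s['t'])
print(readout.get_obs())
E
```

```text
top [ 0.32585843 -0.09374776  1.60529883]
scene [-0.16191858 -1.19167834  0.71870965]
{'time_s': 0.1, 'q': array([-1.47009934e+00,  2.21161782e-01,  1.52750356e+00, -3.23992541e-05,
        1.39470966e+00, -1.26096406e-01]), 'joint_velocities': array([-4.57984392e-04, -2.74819147e-03, -4.09958653e-03, -8.59513471e-05,
        1.11584569e-03,  1.22711606e-03]), 'effort': array([ 1.51333330e-03, -4.98244572e+01, -3.90546012e+01, -9.80927143e-05,
        5.72557721e-03,  2.23043037e-05]), 'ee_pos': array([ 0.14046884, -0.60846879,  0.244296  ]), 'ee_rot': array([ 9.93576764e-01,  1.13156617e-01, -4.62800042e-06, -8.91301508e-04]), 'contact_force': array([-0.48294442,  0.81155382, -0.91349474]), 'wrist_torque': array([ 0.0222242 , -0.06271929,  0.03229763]), 'finger_force': 0.0, 'finger_gap': 0.0852670293166742}
```

View pics/top.png

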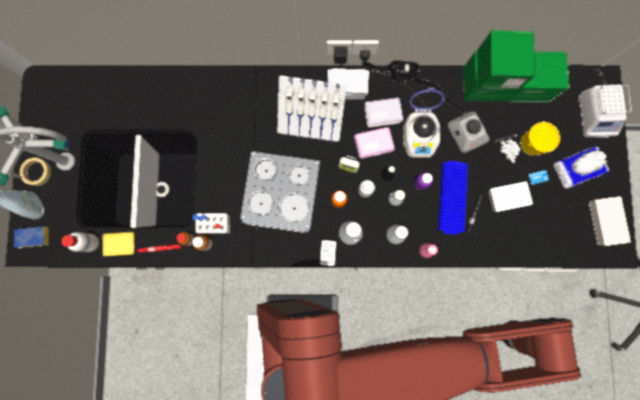

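View pics/scene.png

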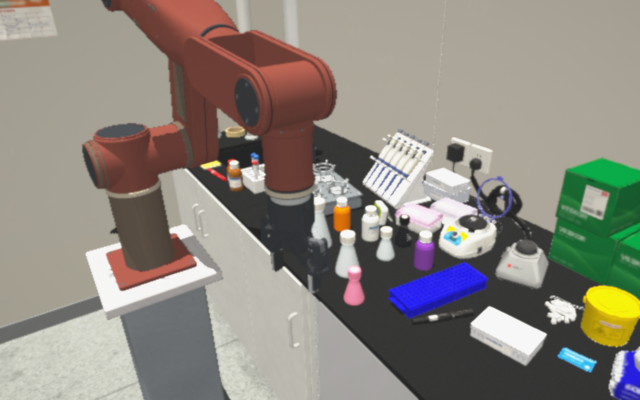

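Top view: the shaker is at (280,191). The white caps are at (350,232), (398,234), (367,187) and (398,198), with coloured decoys around them. I'll enlarge this area and measure it.

```bash
python3 - <<'E'
from h import *
d=np.load('/tmp/top.npz'); W=d['W'];f=d['frame']
c=f[140:265,235:435]; save('c1.png',cv2.resize(c,None,fx=4,fy=4,interpolation=cv2.INTER_CUBIC))
m=((W[...,2]>.03)&(W[...,2]<.3)).astype(np.uint8); m[:,:310]=0;m[:,440:]=0;m[:150]=0;m[262:]=0
n,l,st,ce=cv2.connectedComponentsWithStats(m)
for i in range(1,n):
    if st[i,4]<15: continue
    k=l==i; zz=W[k][:,2]; zm=np.percentile(zz,90); t=k&(W[...,2]>zm-.012)
    p=W[t]; print(ce[i].round(),st[i,4],'top',zm.round(3),((np.nanmin(p,0)+np.nanmax(p,0))/2).round(4),'ext',np.ptp(p,axis=0).round(3),np.median(f[t],0))
for (u,v) in[(265,169),(299,176),(261,203),(294,208),(250,160),(280,190),(312,165)]: print(u,v,W[v,u].round(4))
E
```

```text
[371. 152.] 150 top 0.053 [ 0.7118 -0.2738  0.0497] ext [0.022 0.102 0.017] [251. 224. 244.]
[421. 152.] 124 top 0.049 [ 0.7155 -0.446   0.046 ] ext [0.015 0.089 0.017] [143.  186.5 221. ]
[348. 163.] 166 top 0.065 [ 0.6744 -0.1899  0.0615] ext [0.032 0.063 0.016] [250. 248. 243.]
[313. 181.] 294 top 0.06 [ 0.5785 -0.0678  0.0572] ext [0.211 0.028 0.018] [179. 179. 181.]
[389. 171.] 120 top 0.093 [ 0.6447 -0.3306  0.0895] ext [0.029 0.029 0.016] [134. 130. 119.]
[423. 180.] 201 top 0.101 [ 0.6124 -0.4465  0.0987] ext [0.029 0.028 0.017] [254. 253. 251.]
[366. 188.] 185 top 0.103 [ 0.5867 -0.2473  0.0993] ext [0.03  0.028 0.016] [254. 254. 253.]
[338. 198.] 183 top 0.103 [ 0.5497 -0.1529  0.0996] ext [0.029 0.027 0.016] [255.  254.  252.5]
[397. 196.] 116 top 0.094 [ 0.5554 -0.3547  0.0907] ext [0.028 0.03  0.016] [253. 252. 247.]
[350. 232.] 336 top 0.148 [ 0.4341 -0.1943  0.1463] ext [0.043 0.042 0.018] [254. 254. 251.]
[397. 233.] 221 top 0.121 [ 0.4282 -0.3537  0.1201] ext [0.033 0.036 0.017] [254. 254. 251.]
[327. 251.] 229 top 0.041 [ 0.368  -0.1135  0.039 ] ext [0.069 0.048 0.018] [253. 251. 250.]
[429. 250.] 124 top 0.092 [ 0.3723 -0.46    0.0875] ext [0.03  0.03  0.015] [254. 206. 225.]
265 169 [0.6512 0.1029 0.0551]
299 176 [ 0.626  -0.016   0.0583]
261 203 [0.5313 0.1142 0.0581]
294 208 [5.145e-01 5.000e-04 5.460e-02]
250 160 [0.6829 0.1557 0.0566]
280 190 [0.5768 0.0494 0.0575]
312 165 [ 0.665  -0.0609  0.058 ]
```

View pics/c1.png

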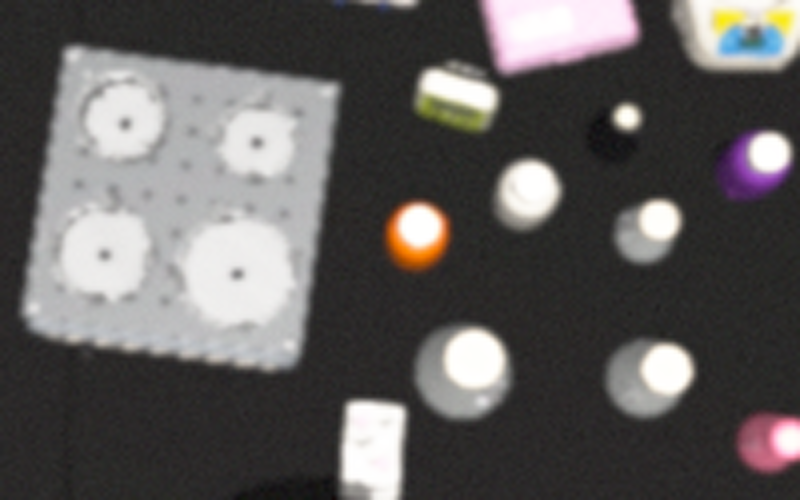

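The crop shows the four holder discs with centre holes at crop (125,123), (257,142), (105,254) and (237,273). By disc size they are cage, small, medium and large.

```bash
python3 - <<'E'
from h import *
d=np.load('/tmp/top.npz'); R,t=d['R'],d['t']
def ray(u,v,z):
    C=-R.T@t; D=R.T@np.array([(u-d['cx'])/d['fx'],(v-d['cy'])/d['fy'],1]); return C+D*(z-C[2])/D[2]
P=[]
for n,c in zip(('cage','small','med','large'),[(125,123),(257,142),(105,254),(237,273)]):
    p=ray((c[0]+.5)/4-.5+235,(c[1]+.5)/4-.5+140,.057);P.append(p);print(n,p.round(4))
P=np.array(P);print([np.linalg.norm(P[a]-P[b]).round(4) for a,b in((0,1),(0,2),(1,3),(2,3),(0,3),(1,2))])
m=P.mean(0);e=((P[1]-P[0])+(P[3]-P[2]))/2;g=((P[0]-P[2])+(P[1]-P[3]))/2
a=(np.arctan2(e[1],e[0])+np.arctan2(g[1],g[0])-np.pi/2)/2; print('ctr',m,'e',np.degrees(np.arctan2(e[1],e[0])),np.degrees(np.arctan2(g[1],g[0])))
ae=(np.arctan2(e[1],e[0])+np.arctan2(g[1],g[0])-np.pi/2)/2
E=np.array([np.cos(ae),np.sin(ae)]);
be=np.arctan2(e[1],e[0]);bg=np.arctan2(g[1],g[0])-np.pi/2;th=(be+bg)/2;E=np.array([np.cos(th),np.sin(th)]);G=np.array([-E[1],E[0]])
print(np.degrees(th))
for n,i,j in(('cage',-1,1),('small',1,1),('med',-1,-1),('large',1,-1)): print(n,(m[:2]+.058*(i*E+j*G)).round(4))
# caps: extreme refine via ray on cap top centre
E
```

```text
cage [0.646  0.0995 0.057 ]
small [ 0.6293 -0.0155  0.057 ]
med [0.531  0.1147 0.057 ]
large [0.5147 0.0008 0.057 ]
[np.float64(0.1162), np.float64(0.116), np.float64(0.1158), np.float64(0.1151), np.float64(0.1642), np.float64(0.1632)]
ctr [0.58024087 0.04990866 0.057     ] e -98.19596636656634 -7.81586488172033
-98.00591562414334
cage [0.6458 0.0993]
small [ 0.6296 -0.0156]
med [0.5309 0.1154]
large [0.5147 0.0006]
```

Call:
{"fn": "jog_arm", "kwargs": {
  "increments": "0.0319 0.0258 0 0 0.06;0.0319 0.0258 0 0 0.06;0.0319 0.0258 0 0 0.06;0.0319 0.0258 0 0 0.06;0.0319 0.0258 0 0 0.06;0.0319 0.0258 0 0 0.06;0.0319 0.0258 0 0 0.06;0.0319 0.0258 0 0 0.06;0.0319 0.0258 0 0 0.06;0.0319 0.0258 0 0 0.06;0.0319 0.0258 0 0 0.06;0.0319 0.0258 0 0 0.06;0.0319 0.0258 0 0 0.06;0.0319 0.0258 0 0 0.06;0 0 0 0 0.06;0 0 0 0 0.06;0 0 0 0 0.06",
  "newtons": 30
}}

```text
time_s: 2.22
ee_pos: [0.5863, -0.2486, 0.2451]
ee_rot: [0.994, 0.113, -0.0, -0.0]
contact_force: [0.1, 0.7, 0.1]
finger_gap: 0.0599
finger_force: 0.0
```

```bash
cat > caps.py <<'E'
from h import *
import sys
s=snap('wrist');W=s['W'];f=s['frame'];o=readout.get_obs();print(o['ee_pos'].round(4),'cam',(-s['R'].T@s['t']).round(3))
if len(sys.argv)>1: save(sys.argv[1],f)
m=((W[...,2]>.075)&(W[...,2]<.16)&(f.min(2)>150)).astype(np.uint8)
n,l,st,ce=cv2.connectedComponentsWithStats(m)
for i in range(1,n):
    if st[i,4]<150: continue
    p=W[l==i]; zm=np.percentile(p[:,2],90); p=p[abs(p[:,2]-zm)<.005]
    print(ce[i].round(),st[i,4],'top',zm.round(3),((np.percentile(p,1,0)+np.percentile(p,99,0))/2).round(4),'ext',np.ptp(p,axis=0).round(3))
E
python3 caps.py w1.png
```

```text
[ 0.5864 -0.2486  0.2452] cam [ 0.653 -0.233  0.374]
[607.   6.] 150 top 0.093 [ 0.7952 -0.4502  0.0908] ext [0.012 0.013 0.007]
[89. 50.] 175 top 0.091 [ 0.6635 -0.0199  0.089 ] ext [0.006 0.013 0.007]
[49. 78.] 319 top 0.09 [0.6297 0.0181 0.0884] ext [0.012 0.009 0.007]
[ 83. 126.] 180 top 0.09 [ 0.5911 -0.0148  0.0885] ext [0.007 0.013 0.007]
[421. 149.] 247 top 0.092 [ 0.6442 -0.3336  0.0909] ext [0.017 0.016 0.004]
[ 38. 165.] 288 top 0.099 [0.5634 0.01   0.098 ] ext [0.008 0.013 0.007]
[ 95. 168.] 228 top 0.082 [ 0.5473 -0.0215  0.081 ] ext [0.032 0.052 0.005]
[319. 188.] 411 top 0.101 [ 0.5879 -0.2507  0.1004] ext [0.025 0.03  0.004]
[222. 203.] 559 top 0.101 [ 0.5509 -0.1569  0.0998] ext [0.026 0.03  0.006]
[527. 209.] 718 top 0.102 [ 0.6122 -0.4507  0.1002] ext [0.03  0.029 0.007]
[ 11. 205.] 272 top 0.099 [0.5001 0.0487 0.0979] ext [0.014 0.01  0.007]
[111. 228.] 196 top 0.082 [ 0.4929 -0.0358  0.0814] ext [0.054 0.032 0.006]
[ 60. 239.] 315 top 0.098 [ 0.4627 -0.0137  0.0974] ext [0.009 0.012 0.009]
[417. 237.] 605 top 0.091 [ 0.5561 -0.3587  0.0893] ext [0.029 0.03  0.006]
```

View pics/w1.png

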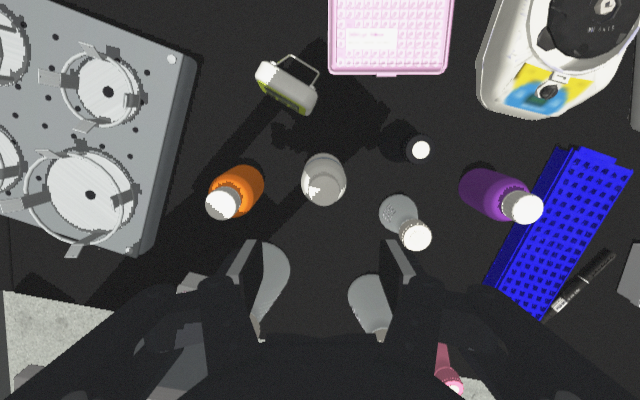

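The wrist view shows the white bottle's cap near (322,185). The finger tips are at about (245,270) and (395,265), and the holder holes at (108,91) and (90,195). I'll compare the two cameras on the holders.

```bash
python3 - <<'E'
from h import *
s=snap('wrist');R,t=s['R'],s['t'];C=-R.T@t
for u,v in((108,91),(90,195)):
    D=R.T@np.array([(u-s['cx'])/s['fx'],(v-s['cy'])/s['fy'],1]); print((C+D*(.057-C[2])/D[2]).round(4))
W=s['W'];f=s['frame'].astype(int)
m=(W[...,2]>.093)&(W[...,2]<.11);m[:,:285]=0;m[:,370:]=0;m[:140]=0;m[230:]=0
p=W[m];print(p.min(0),p.max(0))
E
```

```text
[ 0.6283 -0.0174  0.057 ]
[ 0.5122 -0.0013  0.057 ]
[ 0.57056209 -0.26658817  0.09322452] [ 0.60090009 -0.23622871  0.10272064]
```

Call:
{"fn": "jog_arm", "kwargs": {
  "increments": "0 -0.0005 -0.04 0 0.06;0 0 -0.04 0 0.06;0 0 -0.03 0 0.06;0 0 -0.02 0 0.06;0 0 -0.015 0 0.06;0 0 0 0 0.06;0 0 0 0 0.05;0 0 0 0 0.04;0 0 0 0 0.034;0 0 0 0 0.02;0 0 0 0 0.02;0 0 0 0 0.02;0 0 0 0 0.02",
  "newtons": 30
}}

```text
time_s: 3.95
ee_pos: [0.5878, -0.2487, 0.1013]
ee_rot: [0.994, 0.113, 0.001, 0.001]
contact_force: [-0.0, -1.5, 5.6]
finger_gap: 0.0302
finger_force: 29.8
```

```bash
python3 caps.py w2.png | head -1
```

```text
[ 0.5878 -0.2487  0.1013] cam [ 0.654 -0.233  0.23 ]
```

View pics/w2.png

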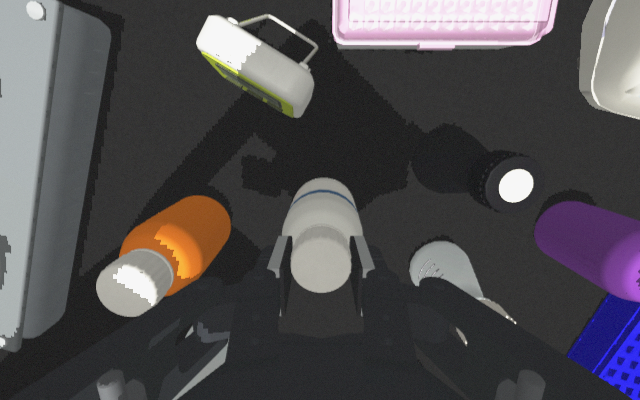

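The bottle is held: the gap is 30 mm, and the cap at (320,262) is between the pads. Lifting it and measuring the cap in the hand.

Call:
{"fn": "jog_arm", "kwargs": {
  "increments": "0 0 0.01 0 0.02;0 0 0.03 0 0.02;0 0 0.04 0 0.02;0 0 0.04 0 0.02;0 0 0.025 0 0.02;0 0 0 0 0.02;0 0 0 0 0.02"
}}

```text
time_s: 4.88
ee_pos: [0.5863, -0.2478, 0.2435]
ee_rot: [0.994, 0.113, -0.001, -0.001]
contact_force: [-0.9, -0.1, -1.2]
finger_gap: 0.0303
finger_force: 29.9
```

```bash
cat > hand.py <<'E'
from h import *
s=snap('wrist');W=s['W'];f=s['frame'];o=readout.get_obs();e=o['ee_pos'];print(e.round(4),o['finger_gap'],o['finger_force'])
m=(f.min(2)>120)&(abs(W[...,0]-e[0])<.04)&(abs(W[...,1]-e[1])<.03)&(W[...,2]>e[2]-.03)&(W[...,2]<e[2]+.025)
m=m.astype(np.uint8);n,l,st,ce=cv2.connectedComponentsWithStats(m);i=1+np.argmax(st[1:,4]);p=W[l==i]
zm=np.percentile(p[:,2],95);p=p[abs(p[:,2]-zm)<.004];print(st[i],'ztop-tcp',zm-e[2],'ctr-tcp',((np.percentile(p,1,0)+np.percentile(p,99,0))/2-e).round(4),np.ptp(p,axis=0).round(3))
E
python3 hand.py
```

```text
[ 0.5861 -0.2477  0.2429] 0.030413423400990392 29.85085040330887
[ 285  205   74   88 4597] ztop-tcp 0.0008942095861179111 ctr-tcp [-0.0018 -0.0004 -0.0006] [0.03  0.03  0.005]
```

Call:
{"fn": "jog_arm", "kwargs": {
  "increments": "0.006 0.0346 0 0 0.02;0.006 0.0346 0 0 0.02;0.006 0.0346 0 0 0.02;0.006 0.0346 0 0 0.02;0.006 0.0346 0 0 0.02;0.006 0.0346 0 0 0.02;0.006 0.0346 0 0 0.02;0.006 0.0346 0 0 0.02;0.006 0.0346 0 0 0.02;0.006 0.0346 0 0 0.02;0 0 0 0 0.02;0 0 0 0 0.02;0 0 0 0 0.02;0 0 0 0 0.02"
}}

```text
time_s: 6.68
ee_pos: [0.6471, 0.0967, 0.2451]
ee_rot: [0.994, 0.113, -0.0, 0.0]
contact_force: [0.6, 0.0, -1.1]
finger_gap: 0.0302
finger_force: 30.0
```

```bash
python3 - <<'E'
from h import *
s=snap('wrist');save('w3.png',s['frame'])
s=snap('top');save('t3.png',cv2.resize(s['frame'][130:260,220:380],None,fx=4,fy=4))
E
python3 hand.py
```

```text
[0.6472 0.0971 0.2454] 0.030108848194628744 29.952100217342377
[ 285  206   75   87 4624] ztop-tcp 0.0003258822139793893 ctr-tcp [-0.0021 -0.0004 -0.0012] [0.03  0.03  0.005]
```

View pics/w3.png

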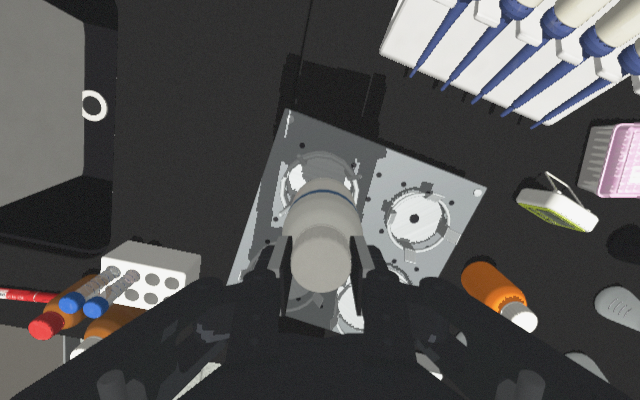

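The bottle is lined up over the cage at about (318,190). The small clamp's hole is at (415,218). Lowering now.

Call:
{"fn": "jog_arm", "kwargs": {
  "increments": "0 0.0015 -0.02 0 0.02;0 0 -0.02 0 0.02;0 0 -0.02 0 0.02;0 0 -0.015 0 0.02;0 0 -0.005 0 0.02;0 0 0 0 0.02;0 0 0 0 0.02"
}}

```text
time_s: 7.7
ee_pos: [0.6478, 0.0992, 0.1664]
ee_rot: [0.994, 0.113, 0.001, 0.0]
contact_force: [-0.1, -0.3, -1.1]
finger_gap: 0.03
finger_force: 30.0
```

Call:
{"fn": "jog_arm", "kwargs": {
  "increments": "0 0 -0.003 0 0.02;0 0 -0.003 0 0.02;0 0 0 0 0.02;0 0 0 0 0.02"
}}

```text
time_s: 8.2
ee_pos: [0.6471, 0.0992, 0.1593]
ee_rot: [0.994, 0.113, -0.0, -0.0]
contact_force: [-1.2, 0.8, -1.6]
finger_gap: 0.0302
finger_force: 30.0
```

```bash
python3 hand.py
```

```text
[0.6472 0.0992 0.1593] 0.029966315217800705 29.956132471561432
[ 285  205   75   88 4616] ztop-tcp 0.0003025831463104589 ctr-tcp [-0.0021 -0.0002 -0.0012] [0.031 0.03  0.005]
```

Call:
{"fn": "jog_arm", "kwargs": {
  "increments": "0 0 -0.001 0 0.02;0 0 -0.001 0 0.02;0 0 -0.001 0 0.02;0 0 0 0 0.02;0 0 0 0 0.02"
}}

```text
time_s: 8.88
ee_pos: [0.6482, 0.0992, 0.1583]
ee_rot: [0.994, 0.113, 0.001, 0.0]
contact_force: [-1.3, 0.9, 7.1]
finger_gap: 0.0299
finger_force: 30.6
```

The force rose by about 8 N, so the foot is on the disc. Releasing and going up.

Call:
{"fn": "jog_arm", "kwargs": {
  "increments": "0 0 0.001 0 0.034;0 0 0 0 0.04;0 0 0 0 0.05;0 0 0 0 0.06;0 0 0 0 0.06;0 0 0.01 0 0.06;0 0 0.03 0 0.06;0 0 0.04 0 0.06;0 0 0.03 0 0.06;0 0 0 0 0.06;0 0 0 0 0.06"
}}

```text
time_s: 10.25
ee_pos: [0.6468, 0.0992, 0.2667]
ee_rot: [0.994, 0.113, -0.0, -0.0]
contact_force: [0.4, -0.8, -0.8]
finger_gap: 0.0599
finger_force: 0.0
```

```bash
python3 - <<'E'
from h import *
s=snap('wrist');save('w4.png',s['frame']);W=s['W']
m=(W[...,2]>.147)&(W[...,2]<.17)&(abs(W[...,0]-.645)<.03)&(abs(W[...,1]-.099)<.03)
p=W[m];print(p.min(0),p.max(0))
R,t=s['R'],s['t'];C=-R.T@t;print(readout.get_obs()['ee_pos'])
E
```

```text
[0.62993833 0.08082152 0.14702776] [0.66092585 0.11179934 0.15966807]
[0.64638514 0.09917439 0.26577795]
```

View pics/w4.png

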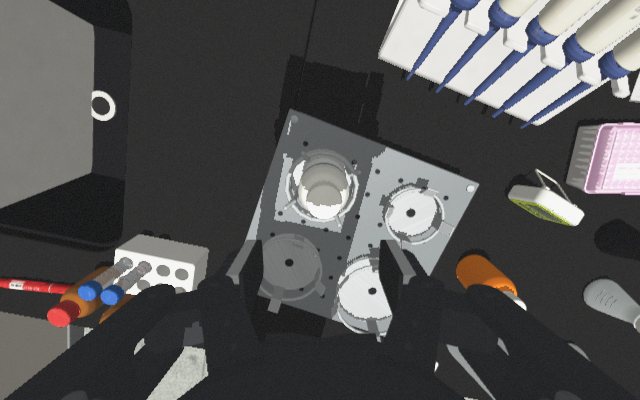

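The white bottle stands upright in the cage with its cap at (323,195). The medium, small and large holes are at (289,262), (411,213) and (372,291). Next is the small flask.

```bash
python3 - <<'E'
from h import *
s=snap('wrist');R,t=s['R'],s['t'];C=-R.T@t
for n,u,v in(('small',411,213),('med',289,262),('large',372,291)):
    D=R.T@np.array([(u-s['cx'])/s['fx'],(v-s['cy'])/s['fy'],1]); print(n,(C+D*(.057-C[2])/D[2]).round(4))
E
```

```text
small [ 0.6269 -0.0181  0.057 ]
med [0.5289 0.1132 0.057 ]
large [ 0.512  -0.0014  0.057 ]
```

Call:
{"fn": "jog_arm", "kwargs": {
  "increments": "-0.007 -0.0351 0 0 0.06;-0.007 -0.0351 0 0 0.06;-0.007 -0.0351 0 0 0.06;-0.007 -0.0351 0 0 0.06;-0.007 -0.0351 0 0 0.06;-0.007 -0.0351 0 0 0.06;-0.007 -0.0351 0 0 0.06;-0.007 -0.0351 0 0 0.06;-0.007 -0.0351 0 0 0.06;-0.007 -0.0351 0 0 0.06;-0.007 -0.0351 0 0 0.06;-0.007 -0.0351 0 0 0.06;-0.007 -0.0351 0 0 0.06;0 0 0 0 0.06;0 0 0 0 0.06;0 0 0 0 0.06"
}}

```text
time_s: 12.35
ee_pos: [0.5564, -0.3559, 0.2668]
ee_rot: [0.994, 0.114, -0.0, -0.0]
contact_force: [0.3, 0.8, -0.5]
finger_gap: 0.0602
finger_force: 0.0
```

```bash
python3 caps.py
```

```text
[ 0.5565 -0.3559  0.2671] cam [ 0.623 -0.34   0.396]
[125. 147.] 741 top 0.101 [ 0.549  -0.157   0.0999] ext [0.03  0.03  0.006]
[426. 153.] 722 top 0.102 [ 0.6121 -0.4507  0.1005] ext [0.03  0.03  0.005]
[ 25. 174.] 188 top 0.082 [ 0.4926 -0.0357  0.0811] ext [0.054 0.034 0.005]
[296. 300.] 786 top 0.119 [ 0.4279 -0.3579  0.1171] ext [0.038 0.037 0.006]
```

Call:
{"fn": "jog_arm", "kwargs": {
  "increments": "-0.0005 -0.001 -0.05 0 0.06;0 0 -0.05 0 0.06;0 0 -0.04 0 0.06;0 0 -0.025 0 0.06;0 0 -0.016 0 0.06;0 0 0 0 0.06;0 0 0 0 0.05;0 0 0 0 0.04;0 0 0 0 0.032;0 0 0 0 0.02;0 0 0 0 0.018;0 0 0 0 0.018;0 0 0 0 0.018",
  "newtons": 25
}}

```text
time_s: 14.02
ee_pos: [0.5562, -0.3586, 0.0874]
ee_rot: [0.994, 0.113, 0.001, 0.001]
contact_force: [0.3, -0.5, 6.4]
finger_gap: 0.029
finger_force: 25.0
```

```bash
python3 hand.py
```

```text
[ 0.5562 -0.3586  0.0874] 0.02894754745375908 24.966039955615997
[ 291  221   61   72 3464] ztop-tcp 0.0039215097866009685 ctr-tcp [-0.0003  0.0001  0.0024] [0.031 0.029 0.005]
```

Call:
{"fn": "jog_arm", "kwargs": {
  "increments": "0 0 0.01 0 0.018;0 0 0.03 0 0.018;0 0 0.04 0 0.018;0 0 0.04 0 0.018;0 0 0.03 0 0.018;0.0072 0.0342 0 0 0.018;0.0072 0.0342 0 0 0.018;0.0072 0.0342 0 0 0.018;0.0072 0.0342 0 0 0.018;0.0072 0.0342 0 0 0.018;0.0072 0.0342 0 0 0.018;0.0072 0.0342 0 0 0.018;0.0072 0.0342 0 0 0.018;0.0072 0.0342 0 0 0.018;0.0072 0.0342 0 0 0.018;0 0 0 0 0.018;0 0 0 0 0.018;0 0 0 0 0.018"
}}

```text
time_s: 16.32
ee_pos: [0.6274, -0.0172, 0.2362]
ee_rot: [0.994, 0.113, -0.0, 0.0]
contact_force: [-0.0, -0.2, -0.2]
finger_gap: 0.0287
finger_force: 24.9
```

```bash
python3 hand.py
```

```text
[ 0.6275 -0.0172  0.2363] 0.028744936295585347 24.875906109809875
[ 291  221   60   72 3250] ztop-tcp 0.0038662032701184124 ctr-tcp [-0.0004  0.0002  0.0024] [0.03  0.029 0.005]
```

Call:
{"fn": "jog_arm", "kwargs": {
  "increments": "0.0012 0.0004 -0.025 0 0.018;0 0 -0.025 0 0.018;0 0 -0.02 0 0.018;0 0 -0.011 0 0.018;0 0 -0.004 0 0.018;0 0 0 0 0.018;0 0 0 0 0.018"
}}

```text
time_s: 17.25
ee_pos: [0.6295, -0.0158, 0.1524]
ee_rot: [0.994, 0.113, 0.001, 0.0]
contact_force: [-0.5, -0.1, -0.9]
finger_gap: 0.0287
finger_force: 24.9
```

Call:
{"fn": "jog_arm", "kwargs": {
  "increments": "0 0 -0.002 0 0.018;0 0 -0.002 0 0.018;0 0 -0.002 0 0.018;0 0 -0.001 0 0.018;0 0 0 0 0.018;0 0 0 0 0.018"
}}

```text
time_s: 18.0
ee_pos: [0.6289, -0.0157, 0.1444]
ee_rot: [0.994, 0.113, 0.0, -0.0]
contact_force: [-0.7, -0.0, 0.9]
finger_gap: 0.0287
finger_force: 24.9
```

Call:
{"fn": "jog_arm", "kwargs": {
  "increments": "0 0 -0.001 0 0.018;0 0 -0.001 0 0.018;0 0 0 0 0.018;0 0 0 0 0.018"
}}

```text
time_s: 18.5
ee_pos: [0.6297, -0.0157, 0.1444]
ee_rot: [0.994, 0.113, 0.001, 0.0]
contact_force: [-3.3, 0.6, 9.4]
finger_gap: 0.0289
finger_force: 25.8
```

Call:
{"fn": "jog_arm", "kwargs": {
  "increments": "0 0 0.001 0 0.032;0 0 0 0 0.04;0 0 0 0 0.05;0 0 0 0 0.06;0 0 0 0 0.06;0 0 0.01 0 0.06;0 0 0.03 0 0.06;0 0 0.04 0 0.06;0 0 0.04 0 0.06;0 0 0 0 0.06;0 0 0 0 0.06"
}}

```text
time_s: 19.88
ee_pos: [0.6287, -0.0157, 0.2634]
ee_rot: [0.994, 0.113, 0.0, 0.0]
contact_force: [0.0, 0.6, -0.2]
finger_gap: 0.06
finger_force: 0.0
```

```bash
python3 - <<'E'
from h import *
s=snap('wrist');W=s['W'];print(readout.get_obs()['ee_pos'])
m=(W[...,2]>.136)&(W[...,2]<.16)&(abs(W[...,0]-.629)<.03)&(abs(W[...,1]+.016)<.03)
p=W[m];print(p.min(0),p.max(0))
E
```

```text
[ 0.62820443 -0.01561915  0.26230839]
[ 0.61533598 -0.03136883  0.13608328] [ 0.64519779 -0.00082833  0.14980479]
```

Call:
{"fn": "jog_arm", "kwargs": {
  "increments": "-0.0183 -0.0309 0 0 0.06;-0.0183 -0.0309 0 0 0.06;-0.0183 -0.0309 0 0 0.06;-0.0183 -0.0309 0 0 0.06;-0.0183 -0.0309 0 0 0.06;-0.0183 -0.0309 0 0 0.06;-0.0183 -0.0309 0 0 0.06;-0.0183 -0.0309 0 0 0.06;-0.0183 -0.0309 0 0 0.06;-0.0183 -0.0309 0 0 0.06;-0.0183 -0.0309 0 0 0.06;0 0 0 0 0.06;0 0 0 0 0.06;0 0 0 0 0.06"
}}

```text
time_s: 21.68
ee_pos: [0.4279, -0.3546, 0.2627]
ee_rot: [0.994, 0.114, -0.0, -0.001]
contact_force: [0.8, -0.2, 0.0]
finger_gap: 0.0602
finger_force: 0.0
```

Call:
{"fn": "jog_arm", "kwargs": {
  "increments": "0 -0.0015 -0.04 0 0.06;0 0 -0.04 0 0.06;0 0 -0.035 0 0.06;0 0 -0.02 0 0.06;0 0 -0.016 0 0.06;0 0 0 0 0.06;0 0 0 0 0.05;0 0 0 0 0.04;0 0 0 0 0.035;0 0 0 0 0.025;0 0 0 0 0.025;0 0 0 0 0.025;0 0 0 0 0.025",
  "newtons": 30
}}

```text
time_s: 23.3
ee_pos: [0.4282, -0.3578, 0.1137]
ee_rot: [0.994, 0.113, 0.001, 0.001]
contact_force: [0.0, 1.5, 5.8]
finger_gap: 0.0358
finger_force: 30.5
```

```bash
python3 hand.py
```

```text
[ 0.4282 -0.3578  0.1137] 0.035758373561758434 30.452350974082947
[ 283  216   76   86 5118] ztop-tcp 0.005516767327072333 ctr-tcp [-0.0004  0.0001  0.0041] [0.038 0.036 0.005]
```

Call:
{"fn": "jog_arm", "kwargs": {
  "increments": "0 0 0.01 0 0.025;0 0 0.03 0 0.025;0 0 0.04 0 0.025;0 0 0.04 0 0.025;0 0 0.03 0 0.025;0.034 0 0 0 0.025;0.034 0 0 0 0.025;0.034 0.02 0 0 0.025;0 0.038 0 0 0.025;0 0.038 0 0 0.025;0 0.038 0 0 0.025;0 0.038 0 0 0.025;0 0.038 0 0 0.025;0 0.038 0 0 0.025;0 0.038 0 0 0.025;0 0.038 0 0 0.025;0 0.038 0 0 0.025;0 0.038 0 0 0.025;0 0.038 0 0 0.025;0 0.03 0 0 0.025"
}}

```text
time_s: 25.85
ee_pos: [0.5291, 0.1123, 0.2626]
ee_rot: [0.994, 0.113, -0.0, -0.0]
contact_force: [-0.3, -0.2, -0.9]
finger_gap: 0.036
finger_force: 30.3
```

Call:
{"fn": "jog_arm", "kwargs": {
  "increments": "0 0 0 0 0.025;0 0 0 0 0.025;0 0 0 0 0.025"
}}

```text
time_s: 26.22
ee_pos: [0.5296, 0.1099, 0.2623]
ee_rot: [0.994, 0.113, -0.0, 0.0]
contact_force: [0.8, -0.8, -0.1]
finger_gap: 0.036
finger_force: 30.3
```

```bash
python3 hand.py
```

```text
[0.5296 0.1099 0.2623] 0.03574766127813532 30.331669449806213
[ 283  216   76   85 5004] ztop-tcp 0.005489726133043937 ctr-tcp [-0.0001  0.0001  0.004 ] [0.037 0.036 0.005]
```

Target (0.530, 0.1143), final TCP z about 0.1707.

Call:
{"fn": "jog_arm", "kwargs": {
  "increments": "0.0005 0.0043 -0.025 0 0.025;0 0 -0.025 0 0.025;0 0 -0.02 0 0.025;0 0 -0.011 0 0.025;0 0 -0.004 0 0.025;0 0 0 0 0.025;0 0 0 0 0.025"
}}

```text
time_s: 27.15
ee_pos: [0.5307, 0.1152, 0.1783]
ee_rot: [0.994, 0.113, 0.001, 0.0]
contact_force: [0.2, 0.2, -0.7]
finger_gap: 0.0357
finger_force: 30.4
```

Call:
{"fn": "jog_arm", "kwargs": {
  "increments": "0 0 -0.002 0 0.025;0 0 -0.002 0 0.025;0 0 -0.002 0 0.025;0 0 -0.001 0 0.025;0 0 0 0 0.025;0 0 0 0 0.025"
}}

```text
time_s: 27.9
ee_pos: [0.5303, 0.1153, 0.1708]
ee_rot: [0.994, 0.113, 0.0, -0.0]
contact_force: [-0.5, 0.7, 4.7]
finger_gap: 0.0357
finger_force: 30.8
```

Call:
{"fn": "jog_arm", "kwargs": {
  "increments": "0 0 0 0 0.04;0 0 0 0 0.05;0 0 0 0 0.06;0 0 0 0 0.065;0 0 0 0 0.065;0 0 0.01 0 0.065;0 0 0.03 0 0.065;0 0 0.04 0 0.065;0 0 0.03 0 0.065;0 0 0 0 0.065;0 0 0 0 0.065"
}}

```text
time_s: 29.28
ee_pos: [0.5297, 0.1152, 0.2797]
ee_rot: [0.994, 0.113, -0.0, -0.0]
contact_force: [0.0, 0.0, -0.2]
finger_gap: 0.0647
finger_force: 0.0
```

```bash
python3 - <<'E'
from h import *
s=snap('wrist');W=s['W'];print(readout.get_obs()['ee_pos'])
m=(W[...,2]>.16)&(W[...,2]<.19)&(abs(W[...,0]-.53)<.03)&(abs(W[...,1]-.115)<.03)
p=W[m];print(p.min(0),p.max(0))
E
```

```text
[0.52933197 0.11515816 0.279024  ]
[0.51126555 0.09628093 0.16026416] [0.54848899 0.13422124 0.17748826]
```

Call:
{"fn": "jog_arm", "kwargs": {
  "increments": "-0.0096 -0.0311 0 0 0.068;-0.0096 -0.0311 0 0 0.068;-0.0096 -0.0311 0 0 0.068;-0.0096 -0.0311 0 0 0.068;-0.0096 -0.0311 0 0 0.068;-0.0096 -0.0311 0 0 0.068;-0.0096 -0.0311 0 0 0.068;-0.0096 -0.0311 0 0 0.068;-0.0096 -0.0311 0 0 0.068;-0.0096 -0.0311 0 0 0.068;0 0 0 0 0.068;0 0 0 0 0.068;0 0 0 0 0.068"
}}

```text
time_s: 30.95
ee_pos: [0.4341, -0.1948, 0.2798]
ee_rot: [0.994, 0.114, -0.0, -0.0]
contact_force: [-0.3, 0.3, 0.0]
finger_gap: 0.0682
finger_force: 0.0
```

```bash
python3 caps.py
```

```text
[ 0.4342 -0.1949  0.28  ] cam [ 0.501 -0.179  0.409]
[36. 25.] 3490 top 0.122 [0.5221 0.1019 0.1222] ext [0.027 0.019 0.01 ]
[125.  19.] 426 top 0.096 [0.5599 0.01   0.0948] ext [0.009 0.014 0.008]
[513.   4.] 163 top 0.092 [ 0.6411 -0.334   0.0909] ext [0.011 0.017 0.004]
[187.  61.] 608 top 0.095 [ 0.5236 -0.0501  0.0947] ext [0.013 0.01  0.01 ]
[65. 57.] 232 top 0.079 [0.5018 0.0938 0.0779] ext [0.033 0.045 0.005]
[308.  60.] 818 top 0.102 [ 0.5485 -0.1563  0.1005] ext [0.03  0.029 0.006]
[614.  67.] 1145 top 0.102 [ 0.6113 -0.4502  0.0999] ext [0.031 0.031 0.007]
[118.  84.] 626 top 0.1 [0.4824 0.0165 0.0985] ext [0.049 0.073 0.008]
[323. 187.] 2182 top 0.147 [ 0.4341 -0.1974  0.1456] ext [0.043 0.043 0.007]
[523. 277.] 402 top 0.091 [ 0.3721 -0.4636  0.0905] ext [0.029 0.03  0.006]
```

Call:
{"fn": "jog_arm", "kwargs": {
  "increments": "0 -0.0015 -0.04 0 0.068;0 0 -0.04 0 0.068;0 0 -0.03 0 0.068;0 0 -0.02 0 0.068;0 0 -0.013 0 0.068;0 0 0 0 0.068;0 0 0 0 0.056;0 0 0 0 0.047;0 0 0 0 0.042;0 0 0 0 0.03;0 0 0 0 0.03;0 0 0 0 0.03;0 0 0 0 0.03",
  "newtons": 35
}}

```text
time_s: 32.62
ee_pos: [0.4347, -0.1977, 0.1386]
ee_rot: [0.994, 0.113, 0.001, 0.001]
contact_force: [-1.2, 0.6, 6.1]
finger_gap: 0.0429
finger_force: 35.6
```

```bash
python3 hand.py
```

```text
[ 0.4347 -0.1977  0.1385] 0.04275627469548809 35.60210466384888
[ 275  211   92  102 7304] ztop-tcp 0.008783023033903853 ctr-tcp [-0.0008  0.0001  0.0073] [0.044 0.044 0.005]
```

Call:
{"fn": "jog_arm", "kwargs": {
  "increments": "0 0 0.01 0 0.03;0 0 0.03 0 0.03;0 0 0.04 0 0.03;0 0 0.04 0 0.03;0 0 0.03 0 0.03;0.0133 0.0328 0 0 0.03;0.0133 0.0328 0 0 0.03;0.0133 0.0328 0 0 0.03;0.0133 0.0328 0 0 0.03;0.0133 0.0328 0 0 0.03;0.0133 0.0328 0 0 0.03;0 0 0 0 0.03;0 0 0 0 0.03;0 0 0 0 0.03"
}}

```text
time_s: 34.42
ee_pos: [0.5135, -0.0014, 0.2873]
ee_rot: [0.994, 0.113, -0.0, 0.0]
contact_force: [-0.0, 0.2, -2.1]
finger_gap: 0.0429
finger_force: 36.2
```

```bash
python3 hand.py
```

```text
[ 0.5136 -0.0014  0.2874] 0.04309316970406655 36.163952350616455
[ 275  211   92  101 6339] ztop-tcp 0.00874518438996763 ctr-tcp [-0.0009 -0.      0.0076] [0.044 0.043 0.005]
```

Final TCP z is about 0.1956.

Call:
{"fn": "jog_arm", "kwargs": {
  "increments": "0.0008 0.001 -0.025 0 0.03;0 0 -0.025 0 0.03;0 0 -0.02 0 0.03;0 0 -0.011 0 0.03;0 0 -0.004 0 0.03;0 0 0 0 0.03;0 0 0 0 0.03"
}}

```text
time_s: 35.35
ee_pos: [0.5152, 0.0004, 0.2033]
ee_rot: [0.994, 0.113, 0.001, 0.0]
contact_force: [0.3, -0.8, -0.5]
finger_gap: 0.0428
finger_force: 36.2
```

Call:
{"fn": "jog_arm", "kwargs": {
  "increments": "0 0 -0.002 0 0.03;0 0 -0.002 0 0.03;0 0 -0.002 0 0.03;0 0 -0.001 0 0.03;0 0 0 0 0.03;0 0 0 0 0.03"
}}

```text
time_s: 36.1
ee_pos: [0.5148, 0.0006, 0.1957]
ee_rot: [0.994, 0.113, 0.0, -0.0]
contact_force: [-1.4, 1.0, 3.6]
finger_gap: 0.0426
finger_force: 36.5
```

Contact made. Releasing, going up and clearing the top camera's view.

Call:
{"fn": "jog_arm", "kwargs": {
  "increments": "0 0 0 0 0.046;0 0 0 0 0.055;0 0 0 0 0.065;0 0 0 0 0.068;0 0 0 0 0.068;0 0 0.01 0 0.068;0 0 0.03 0 0.068;0 0 0.04 0 0.068;0 0 0.03 0 0.068;0 -0.035 0 0 0.068;0 -0.04 0 0 0.068;0 -0.04 0 0 0.068;0 -0.04 0 0 0.068;0 -0.04 0 0 0.068;0 -0.04 0 0 0.068;0 -0.04 0 0 0.068;0 0 0 0 0.068;0 0 0 0 0.068"
}}

```text
time_s: 38.35
ee_pos: [0.5146, -0.2742, 0.3057]
ee_rot: [0.994, 0.113, 0.0, -0.0]
contact_force: [0.0, -0.0, 1.3]
finger_gap: 0.068
finger_force: 0.0
```

```bash
python3 - <<'E'
from h import *
s=snap('top');W=s['W'];f=s['frame']
save('t9.png',cv2.resize(f[140:265,235:435],None,fx=4,fy=4,interpolation=cv2.INTER_CUBIC))
for n,c,h,x,y in(('cage',.100,.02,.6458,.0993),('small',.09,.015,.6296,-.0156),('med',.118,.018,.5309,.1154),('large',.146,.022,.5147,.0006)):
    m=(W[...,2]>.057+c-.012)&(W[...,2]<.057+c+.01)&(np.hypot(W[...,0]-x,W[...,1]-y)<.045);p=W[m]
    if len(p): print(n,len(p),np.percentile(p[:,2],80).round(4)-.057,'want',c,((p.min(0)+p.max(0))/2)[:2].round(4)-(x,y))
E
```

```text
cage 78 0.1023 want 0.1 [ 1.e-04 -3.e-04]
small 73 0.0927 want 0.09 [0.0013 0.0019]
med 113 0.12129999999999999 want 0.118 [-0.0003  0.0014]
large 162 0.1494 want 0.146 [-0.0006  0.0036]
```

View pics/t9.png

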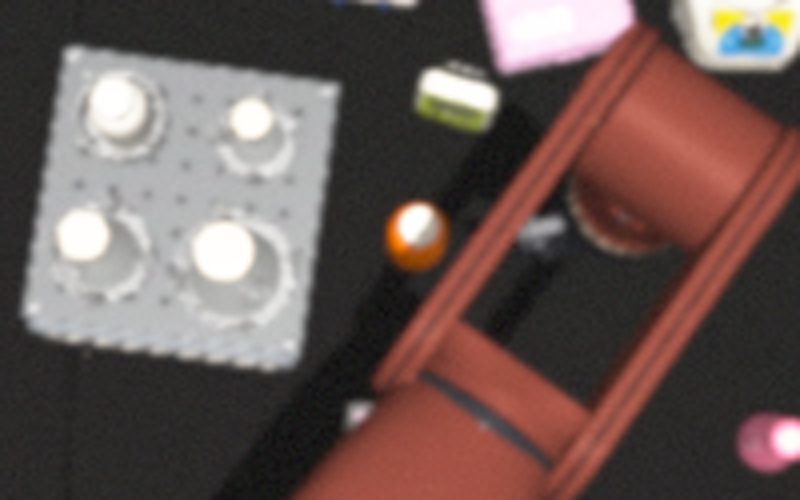

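All four vessels stand in their holders: caps at (118,105), (251,120), (84,235) and (224,251). They are within 4 mm of the holder axes. Their heights match once I allow for the camera's 2–4 mm bias, which was the same at the start. The timer has not moved.

```bash
python3 -c "
from bench import job
print(job.sign_off())"
```

```text
the job is handed in; nothing more can be done
None
```

I set all three flasks and the white bottle upright in their own holders, let go of them and handed the job in at about 38 s. The handover returned no verdict.

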